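# File the last coupling nut and latch the hardware tray

## Task

Stand the long hex nut upright in the empty front pocket of the open tray, turned so that its flats sit square to the pocket and it goes fully down; set it in, do not drop it. Then push the tray in by its front until the push-push latch catches, let go, and make sure that it has stayed latched, with the nut still standing in its pocket. Leave the glue bottle, the timber block and the cordless driver where they are.

Things in the scene. Friction and masses are not known exactly. Their poses are not given: they have to be found in the camera images.
- cabinet: low plywood drawer box with one tray, 220 mm deep (x), 176 mm wide (y), 78 mm high, screwed to the bench. Origin: centre of its underside. Its open front is 110 mm from the origin towards its own -x, and the tray slides out that way. The ceiling of the opening is 70 mm above the bench.
- tray (a joint): tray slide, m: 0 latched, grows as it comes out (to 0.100). Friction 1 N; from 0.035 inward an ejector spring pushes back, 4 N rising to 7 N at 0. Push-push latch: pressed to its firm stop at -0.0055 (15 N is ample) and let go, it holds at 0; let go short of -0.004, the tray is pushed out to 0.035 or more. Pressing a latched tray to the stop again frees it.
- tray_front (a point): centre of the outer face of the tray's green front panel, 41 mm above the bench; x into the cabinet, z up. The panel, 176 mm wide and 14 mm thick, spans heights 4 to 78 mm and has no handle: push it along +x, best on its upper half. It overlaps the cabinet's front edges; latched, its outer face is 22 mm ahead of the cabinet's front, leaving an 8 mm gap behind the panel.
- tray_slot (a point): centre of the floor of the tray's empty pocket (front row, middle), 46 mm behind the panel's outer face, 17 mm above the bench; x into the cabinet. Pocket 36 mm long (x), 26.5 wide (y), 15 deep, rim bevelled 3 mm, in a red insert with its top at 32 mm. Fast in the insert: flush nuts 46 mm to each side, three long nuts (tops at 65 mm) 46 mm behind. Tray sides at y +-73, 36 high.
- nut: loose steel hex coupling nut standing on end: 24 mm across flats, 27.7 across corners, 48 high, 125 g. Origin: centre of its underside, z up. Flats face its own +y and -y, and every 60 degrees on. It goes down into the pocket only with two flats facing the pocket's +y and -y sides, within about 12 degrees; otherwise it stands 15 mm too high and strikes the cabinet.
- glue: white glue bottle with an orange cap, 58 mm across, 160 mm high, standing on the bench. Origin: centre of its underside. Leave alone.
- block: loose pine block 90 x 90 x 90 mm, 0.35 kg. Origin: centre of its underside. Leave alone.
- driver: green and black cordless driver standing on its battery (115 x 78 mm), 225 mm high, its bit along +x. Origin: centre of its underside. Leave alone.
Not all that is in view belongs to the job. Of the things shaped like the nut, the steel one is meant.

How it is judged:
On the way, in this order (a step that is already met when the one before it is completed fails the run):
1. the nut stands fully down in the empty pocket of the open tray, let go (z of nut in the frame of tray_slot between -0.004 and 0.004 m and horizontal distance between nut and tray_slot below 0.008 m and angle between nut's own z axis and vertical below 0.12 rad and contact force between the fingers and nut below 0.1 N and value of joint tray above 0.03 m), for 0.2 s.
2. the tray is latched in and stays there (value of joint tray between -0.0025 and 0.0025 m and velocity of joint tray between -0.005 and 0.005 m/s), for 0.5 s.
At the end, for the whole second after the job is handed in: The tray rests latched, within 2.5 mm of its latched position and still, with nothing pressing on it; the nut stands upright (within 0.12 rad) and at rest on the pocket's floor (within 4 mm in height, within 8 mm of the pocket's centre) (value of joint tray between -0.0025 and 0.0025 m and velocity of joint tray between -0.01 and 0.01 m/s and z of nut in the frame of tray_slot between -0.004 and 0.004 m and horizontal distance between nut and tray_slot below 0.008 m and angle between nut's own z axis and vertical below 0.12 rad and linear speed of nut below 0.02 m/s); the robot touches nothing.
It fails at once if the glue bottle, the timber block or the driver is moved more than 3 cm (distance of any of glue, block, driver from where it was at the start of the episode above 0.03 m).
It fails at once if the nut is dropped: it falls free of the gripper faster than 0.8 m/s (a drop of over 3 cm) (linear speed of nut above 0.8 m/s and contact force between the fingers and nut below 0.05 N).
It also fails if it takes over 59 s, if anything falls off the work surface, if the arm or the gripper's body presses on something with over 40 N, if the wrist force passes 120 N, or if a joint passes its speed limit or range.

## Robot

A 6-joint arm with a two-finger parallel gripper is mounted at the origin on the work surface. World frame = base frame: x ahead of the robot, y to its left, z up, the work surface at z = 0. Lengths are in m, angles in rad, forces in N, time in s.
With the tool pointing down it reaches from about 0.3 to 0.825 m from the base axis. Payload 5.4 kg.
Tool frame: the origin (TCP) lies at the very end of the fingers, on their centre line; the grasp point (between the pads) lies 19 mm behind it; z points along the fingers, y is the line along which they close (so a half turn about z gives the same grasp; the last joint's range is limited). The gripper opens to 92 mm and grips with 3 to 60 N. Pads are 20 mm wide; open, the fingers measure 128 mm over their backs; the gripper's body (75 mm by 189 mm) begins 69 mm behind the grasp point.
Start: joints at [1.117, 0.158, 1.597, -0, 1.386, -0.21], TCP at [0.139, 0.558, 0.194] pointing down, gripper open.
Joint ranges: [-2.91, 2.91], [-0.94, 2.29], [0.18, 2.7], [-1.29, 4.43], [0.17, 2.64], [-3, 3]. Speed limits (rad/s): [2.57, 2.57, 3.14, 3.14, 3.14, 3.14].

## Interface

Orientations are given as a rotation vector (axis times angle).
In Python, from workcell import bot gives the robot as it stands. Calls block until the motion is done:
- bot.goto(position, orientation): joint-space move of the TCP to a pose.
- bot.line_to(position, rot=None, max_speed=0.15): straight line of the TCP; rot=None keeps the orientation; max_speed is the mean speed in m/s.
- bot.set_joints(angles): joint-space move.
- bot.set_gripper(opening, newtons=None): opening from 0.0 (shut) to 1.0 (fully open); newtons is the grip in N (None keeps the last); returns when the fingers have stopped.
- bot.hold(seconds).
- bot.inverse_kinematics(position, orientation): joint angles nearest the present ones, or None.
- bot.read_camera(name): name is "side" or "top"; returns a dict with "pixels" (400x640x3 uint8, blue, green, red), "fx", "fy", "cx", "cy" (pixels), "R" (3x3) and "t" (3): a world point X has camera coordinates R X + t. Camera axes: x right, y down, z forward; pixel columns grow to the right and rows downward; lengths in m; the calibration is good to about 2 mm. A picture is of the moment at which its call begins. There is no depth.
A pose or a line that the arm cannot do raises bot.MotionError and nothing moves.
- bot.job_done(): hands the job in; it is judged then, once.
Readings, each from a call of its own:
- bot.current_clock(): time.
- bot.current_joints(): joint angles.
- bot.current_joint_vel(): joint speeds.
- bot.current_effort(): joint torques, N m.
- bot.current_ee_pos(): TCP position.
- bot.current_tool_rot(): TCP orientation.
- bot.current_contact_force(): force on the tool from outside, world axes, zero at the start.
- bot.current_ft_torque(): the same for the moment, N m.
- bot.current_opening(): opening from 0.0 (shut) to 1.0 (fully open).
- bot.current_grip_force(): force on a finger pad.
Only numpy, scipy, OpenCV 4.12 (cv2) and the standard library are available. Lean on these libraries where they do the work, as an engineer would, in place of code of your own. Each camera call takes 0.05 s, during which the arm holds its last target. There are 200 camera calls.

## Working session

There is one attempt and no reset: what is moved stays moved. The work goes in short steps, each a Python script; the robot and the scene stay as the last script left them, time stands still between calls to the robot, and variables do not carry over. Pictures are saved under pics/ and viewed, at most 10 in all, crops included, and the job is handed in when it is done.

```bash
mkdir -p pics; python3 - <<'E'
from workcell import bot
import cv2,numpy as np
for n in("top","side"):
    c=bot.read_camera(n); cv2.imwrite(f"pics/{n}0.png",c["pixels"]); np.savez(f"{n}0.npz",**c)
    print(n,c["fx"],c["cx"],c["cy"],np.round(c["R"],3).tolist(),np.round(c["t"],3), -c["R"].T@c["t"])
print(bot.current_tool_rot(),bot.current_clock())
E
```

```text
top 421.0795785562891 321.85310479645875 199.28802190664425 [[0.006, -1.0, -0.011], [-0.996, -0.005, -0.094], [0.094, 0.011, -0.996]] [-0.009  0.573  1.316] [ 0.44749963 -0.02128227  1.36385661]
side 377.2862447103452 317.29477492097544 199.36447511353435 [[-0.909, -0.416, -0.019], [-0.203, 0.483, -0.852], [0.364, -0.77, -0.523]] [0.499 0.175 0.837] [0.18458862 0.76771423 0.59692584]
[-3.81937113e-01 -3.11772458e+00  2.44558571e-03] 0.1
```

View pics/top0.png

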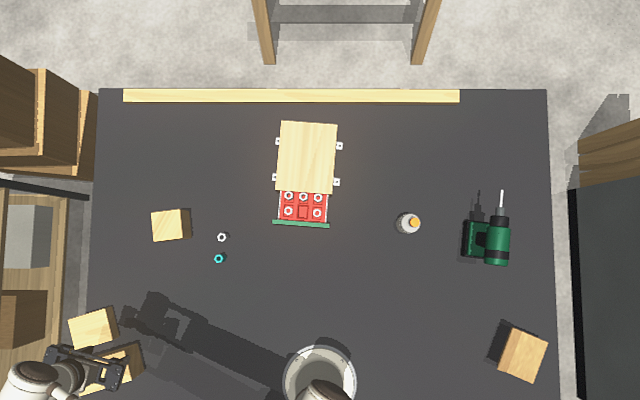

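View pics/side0.png

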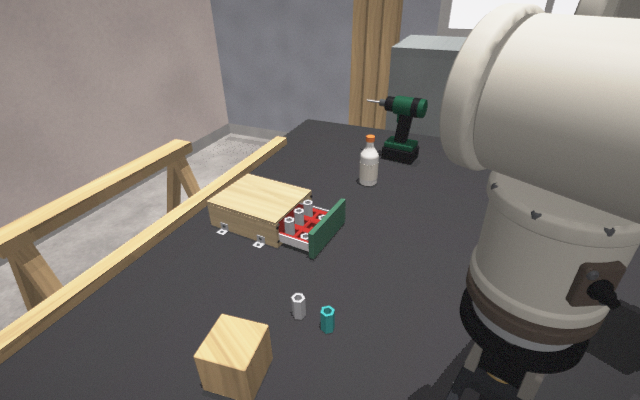

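Candidates for the nut (top picture): the steel nut at (222,237) loose on the bench, the teal nut at (219,258), and the fixed nuts in the tray at (288,195), (303,196), (317,198), (288,211), (317,212). I choose (222,237), which is the grey, loose one (side picture: 298,305). The pocket is at about (303,212), the panel runs along row ~223, and the glue is at (408,223), well clear.

```bash
python3 - <<'E'
import cv2,numpy as np
t=np.load("top0.npz")["pixels"]; s=np.load("side0.npz")["pixels"]
def crop(i,x,y,w,h,k): return cv2.resize(i[y:y+h,x:x+w],None,fx=k,fy=k,interpolation=cv2.INTER_CUBIC)
a=crop(s,280,280,66,60,6)   # 396x360
b=crop(t,207,225,33,40,9)  # 297x360
c=crop(t,266,180,80,50,5)
d=crop(s,265,190,90,70,4)
H=np.zeros((650,800,3),np.uint8)
H[:360,:396]=a;H[:360,400:697]=b;H[370:620,:400]=c;H[370:650,410:770]=d
cv2.imwrite("pics/crop.png",H[:600])
E
```

```text
(no output)
```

View pics/crop.png

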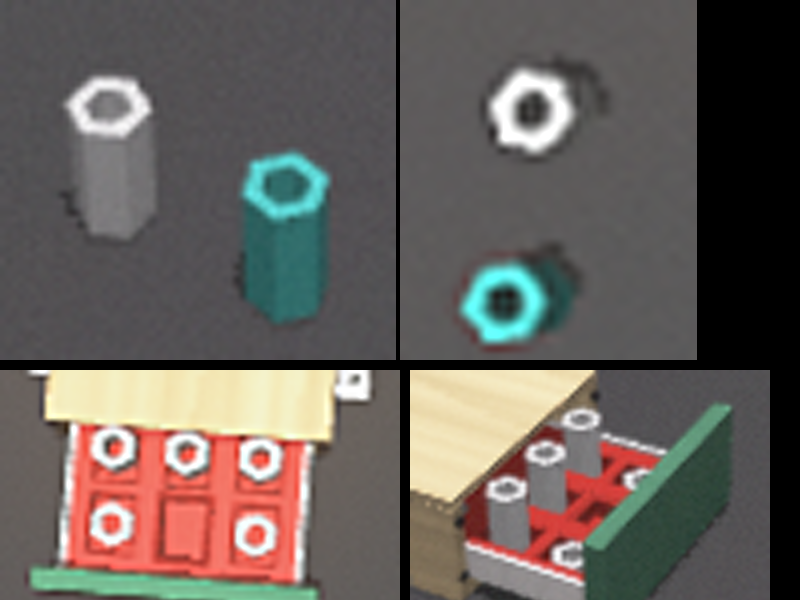

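The crop confirms it: the grey steel nut stands upright with clean hex corners, next to the teal decoy. The middle front pocket is empty, and five fixed nuts surround it that I can use as position references.

```bash
cat > h.py <<'E'
import cv2,numpy as np
K=6
def ray(c,uv,z):
    uv=np.atleast_2d(uv).astype(float); o=-c["R"].T@c["t"]
    d=np.c_[(uv[:,0]-c["cx"])/c["fx"],(uv[:,1]-c["cy"])/c["fy"],np.ones(len(uv))]@c["R"]
    return o+d*((z-o[2])/d[:,2])[:,None]
def blobs(c,box,th,amin=20,f=None):
    """outer contours (full-image px) of bright min-channel blobs in box x,y,w,h"""
    x,y,w,h=box; g=(f or (lambda i:i.min(2)))(c["pixels"][y:y+h,x:x+w]).astype(np.float32)
    g=cv2.resize(g,None,fx=K,fy=K,interpolation=cv2.INTER_CUBIC)
    cs,_=cv2.findContours((g>th).astype(np.uint8),cv2.RETR_EXTERNAL,cv2.CHAIN_APPROX_NONE)
    return [(q[:,0,:]+.5)/K-.5+[x,y] for q in cs if cv2.contourArea(q)>amin*K*K]
def poly(P):
    """area centroid, area(mm2), hex corner phase (deg mod 60) + amplitude of contour in metres xy"""
    m=cv2.moments((P[:,:2]*1000).astype(np.float32)); ctr=np.array([m["m10"],m["m01"]])/m["m00"]/1000
    d=P[:,:2]-ctr; a=np.arctan2(d[:,1],d[:,0]); r=np.hypot(*d.T); o=np.argsort(a)
    g=np.linspace(-np.pi,np.pi,720,endpoint=False); rr=np.interp(g,a[o],r[o],period=2*np.pi)
    F=(rr*np.exp(-6j*g)).mean()
    return ctr,abs(m["m00"]),np.degrees(-np.angle(F)/6)%60 if 0 else np.degrees(-np.angle(F))/6*1,abs(F)*2000
E
python3 - <<'E'
from h import *
T=dict(np.load("top0.npz"));S=dict(np.load("side0.npz"))
for n,c,b,th in(("top",T,(207,225,30,22),150),("side",S,(284,286,28,22),170)):
    for q in blobs(c,b,th): print(n,"nut",q.mean(0).round(1),poly(ray(c,q,.048)))
for th in(130,160):
  for q in blobs(T,(279,185,48,34),th,8): 
    z=.065 if q[:,1].mean()<204 else .032
    print(th,"top fix",q.mean(0).round(1),poly(ray(T,q,z))[:3])
# panel top edge & cabinet top
f=lambda i:np.where((i[...,1]>i[...,2].astype(int)+25),255,0)
for q in blobs(T,(265,210,75,22),128,20,f):
    P=ray(T,q,.078);r=cv2.minAreaRect((P[:,:2]*1000).astype(np.float32));print("panel",r)
f=lambda i:np.where((i[...,2].astype(int)-i[...,0]>20)&(i[...,0]>120),255,0)
for q in blobs(T,(265,112,80,85),128,500,f):
    P=ray(T,q,.078);r=cv2.minAreaRect((P[:,:2]*1000).astype(np.float32));print("cab",r)
E
```

```text
top nut [221.1 236.9] (array([0.45234246, 0.30754521]), 580.4502065200359, np.float64(18.979518515062782), np.float64(0.7422825577589467))
side nut [297.6 297.4] (array([0.44947519, 0.30740267]), 498.80148181831464, np.float64(17.408596579340124), np.float64(0.5766871890849007))
130 top fix [316.6 212.4] (array([0.53111086, 0.01028576]), 598.4117223436388, np.float64(-5.614905296430852))
130 top fix [287.9 210.3] (array([0.53740061, 0.1015635 ]), 616.4493507870939, np.float64(-3.726290762345222))
130 top fix [325.7 207.5] (array([ 0.54133955, -0.01816108]), 320.1177520661731, np.float64(-2.163553983684885))
130 top fix [297.4 194.5] (array([0.5932064 , 0.05486046]), 5440.570263802678, np.float64(4.986682628959547))
160 top fix [316.6 212.5] (array([0.53096862, 0.01039706]), 538.7655587257013, np.float64(-4.503871935614769))
160 top fix [287.9 210.3] (array([0.53736847, 0.10161509]), 559.6793046360835, np.float64(-2.858453563678024))
160 top fix [325.8 207.7] (array([ 0.53934063, -0.01845391]), 258.6127527639619, np.float64(-3.021682851791056))
160 top fix [297.7 194.1] (array([0.59433382, 0.05360999]), 5041.596477668099, np.float64(7.318910166849151))
panel ((494.9144287109375, 58.31074523925781), (177.95480346679688, 16.04257583618164), 85.63309478759766)
cab ((692.799072265625, 43.5250358581543), (181.31858825683594, 242.2903594970703), 85.89451599121094)
```

Measurements: nut at (0.451, 0.3075), with flat normals at about 48°/108°/-12°. Pocket at (0.534, 0.056), tray yaw about -4.2°, and the panel's outer face agrees with both. I'll grasp across the 108° flats.

```bash
cat >> h.py <<'E'
def down(th):
    p=np.radians((th+90)/2); return np.pi*np.array([np.cos(p),np.sin(p),0])
E
python3 - <<'E'
from h import *
from workcell import bot
bot.set_gripper(.6,25)
x,y=.451,.3075
bot.goto([x,y,.15],down(108)); print(bot.current_joints(),bot.current_clock())
bot.line_to([x,y,.022],max_speed=.1)
bot.set_gripper(0,25); print("open mm",bot.current_opening()*92,bot.current_grip_force())
bot.line_to([x,y,.12]); print(bot.current_opening()*92,bot.current_contact_force(),bot.current_ee_pos(),bot.current_clock())
c=bot.read_camera("side"); i=c["pixels"][200:330,200:400]; cv2.imwrite("pics/held.png",cv2.resize(i,None,fx=4,fy=4,interpolation=cv2.INTER_CUBIC))
E
```

```text
[ 3.78073514e-01  1.20358797e-01  1.72755475e+00  3.20326680e-04
  1.29356201e+00 -1.50742812e+00] 2.2833
open mm 23.371215570881013 24.999741077190265
23.39629487237057 [ 0.40507473 -0.4703878  -1.07171256] [0.45015581 0.30714631 0.11881807] 5.1
```

View pics/held.png

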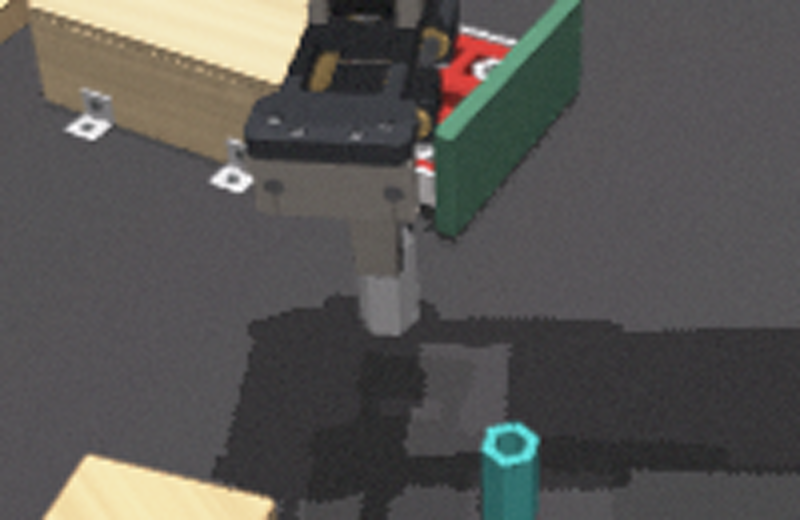

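The nut is held flat to flat (23.4 mm) and upright, with its lower half free below the fingers (about (388,305) in the crop). Next I move over the pocket and set it in, watching the force.

```bash
python3 - <<'E'
from h import *
from workcell import bot
x,y=.534,.0557
bot.goto([x,y,.15],down(85.8)); bot.line_to([x,y,.062],max_speed=.1); bot.hold(.3)
f0=bot.current_contact_force(); print(f0,bot.current_ee_pos())
for z in np.arange(.058,.0365,-.002):
    bot.line_to([x,y,z],max_speed=.03); df=bot.current_contact_force()-f0; p=bot.current_ee_pos()
    print(round(z,4),p.round(4),df.round(1))
    if df[2]>5: break
print(bot.current_clock())
for n in("side","top"):
    c=bot.read_camera(n); np.savez(n+"1.npz",**c)
i=np.load("side1.npz")["pixels"][170:270,230:370]; cv2.imwrite("pics/in.png",cv2.resize(i,None,fx=5,fy=5,interpolation=cv2.INTER_CUBIC))
E
```

```text
[ 0.30548612  0.06554929 -1.41275369] [0.5343235  0.05566749 0.06244022]
0.058 [0.5337 0.0557 0.0576] [ 0.4 -0.7 -0.1]
0.056 [0.5338 0.0557 0.0558] [-0.2  0.6  0.3]
0.054 [0.5339 0.0557 0.0538] [-0.4 -0.6  0.2]
0.052 [0.5338 0.0557 0.0518] [-0.4 -0.3  0.2]
0.05 [0.5338 0.0557 0.0498] [-0.9 -0.1  0.5]
0.048 [0.5338 0.0557 0.0478] [-0.   0.8 -0.1]
0.046 [0.5338 0.0557 0.0458] [-0.1 -0.6  0.6]
0.044 [0.5339 0.0557 0.0438] [-0.  -0.2 -1. ]
0.042 [0.5338 0.0557 0.0418] [-0.8 -0.5 -0.1]
0.04 [0.5339 0.0557 0.0398] [ 0.7 -1.   1.1]
0.038 [0.5352 0.0556 0.039 ] [0.7 1.2 5.2]
10.3083
```

View pics/in.png

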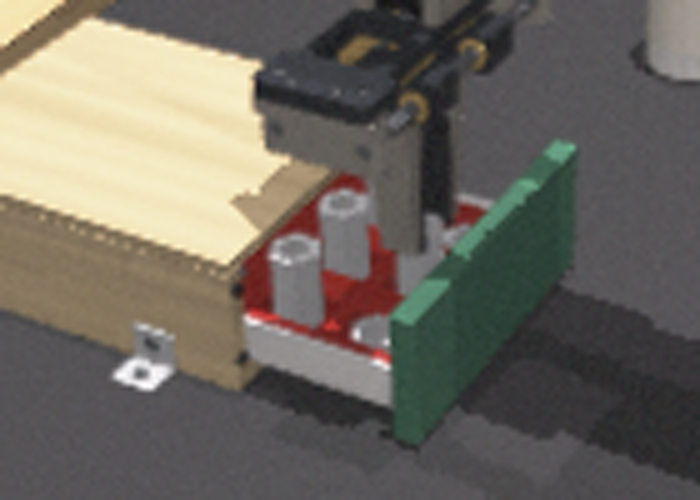

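The nut met the floor at TCP 0.039, exactly as predicted. The picture shows it in the middle pocket, hidden partly by the fingers at about (420,250). I release, rise, and check.

```bash
python3 - <<'E'
from h import *
from workcell import bot
p=bot.current_ee_pos()
bot.line_to([.534,.0557,.0388],max_speed=.03)
bot.set_gripper(.5); bot.hold(.3)
bot.line_to([.534,.0557,.16],max_speed=.12)
bot.goto([.38,.065,.20],down(85.8)); bot.set_gripper(0)
print(bot.current_clock(),bot.current_joints())
S=bot.read_camera("side");T=bot.read_camera("top")
i=S["pixels"][170:270,230:370]; cv2.imwrite("pics/in2.png",cv2.resize(i,None,fx=5,fy=5,interpolation=cv2.INTER_CUBIC))
for q in blobs(S,(280,195,45,50),165,5): print(q.mean(0).round(1),poly(ray(S,q,.065))[:3])
for q in blobs(T,(296,200,14,18),150,5): print("top",q.mean(0).round(1),poly(ray(T,q,.065))[:3])
E
```

```text
14.0917 [-1.46808683e-01 -3.78085778e-01  2.07677121e+00 -3.08531045e-06
  1.44278525e+00 -1.64433422e+00]
[293.3 238.3] (array([0.53415726, 0.16233601]), 390.57977226981893, np.float64(-4.5430041432250325))
[304.  235.7] (array([0.51681053, 0.14440201]), 220.72384650213644, np.float64(23.60266729471296))
[288.6 219.4] (array([0.58108441, 0.09863757]), 510.7051551276818, np.float64(-6.553165560424863))
[316.1 215.3] (array([0.52927937, 0.05567982]), 648.6901930884342, np.float64(26.401725538085753))
[298.3 210.4] (array([0.57749789, 0.05270843]), 514.3039402174763, np.float64(-6.003505993288564))
[318.4 207.6] (array([0.53546276, 0.02068265]), 181.99963352977647, np.float64(-3.9760594654565735))
[307.1 202. ] (array([0.5745135, 0.0068634]), 531.4796705863432, np.float64(-7.800032075071784))
[288.6 202.1] (array([0.62089581, 0.02572596]), 3986.2127260010334, np.float64(-19.153515446962192))
top [301.8 210.4] (array([0.5351855 , 0.05554076]), 546.0715646209428, np.float64(-2.5232220605981133))
```

View pics/in2.png

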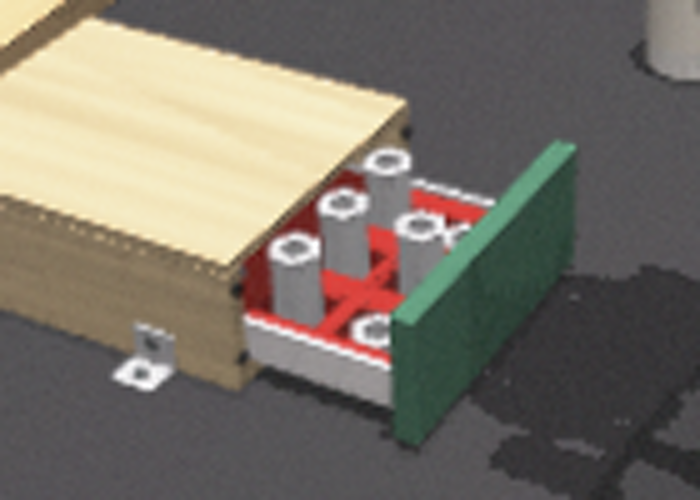

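The nut's top is level with the three long fixed nuts (side crop (420,225)), upright and centred in the pocket. Next I push the panel with closed fingers until the firm stop, then back off.

```bash
python3 - <<'E'
from h import *
from workcell import bot
u=np.array([np.cos(np.radians(-4.2)),np.sin(np.radians(-4.2)),0])
F=np.array([.488,.059,.045])   # face at panel centre
P=lambda s:F+u*(s-.010)        # s = face travel
bot.goto(P(-.05)+[0,0,.1],down(85.8)); bot.line_to(P(-.05),max_speed=.15); bot.hold(.3)
f0=bot.current_contact_force()
bot.line_to(P(-.005),max_speed=.05); s=-.005; n=0
while s<.115:
    s+=.01 if s<.06 else .0015
    bot.line_to(P(s),max_speed=.05 if s<.065 else .03)
    f=-(bot.current_contact_force()-f0)@u; a=(bot.current_ee_pos()-F)@u+.01
    if f>2 or s<.06: print(round(s,4),round(a,4),round(f,1))
    if f>15: break
bot.hold(.2); print("stop",-(bot.current_contact_force()-f0)@u,(bot.current_ee_pos()-F)@u+.01)
bot.line_to(P(s-.03),max_speed=.06); print(bot.current_contact_force()-f0)
bot.line_to(P(s-.09),max_speed=.15); bot.line_to(P(s-.09)+[0,0,.12],max_speed=.2)
bot.hold(.5); print(bot.current_clock())
for n in("side","top"):
    c=bot.read_camera(n); np.savez(n+"2.npz",**c)
i=np.load("side2.npz")["pixels"][170:270,200:340];j=np.load("top2.npz")["pixels"][110:240,250:360]
H=np.zeros((520,800,3),np.uint8);H[:320,:448]=cv2.resize(i,(448,320),interpolation=2);H[:390,460:790]=cv2.resize(j,(330,390),interpolation=2)
cv2.imwrite("pics/shut.png",H[:400])
f=lambda i:np.where((i[...,1]>i[...,2].astype(int)+25),255,0)
T=dict(np.load("top2.npz"))
for q in blobs(T,(265,170,75,60),128,20,f): print("panel",cv2.minAreaRect((ray(T,q,.078)[:,:2]*1000).astype(np.float32)))
E
```

```text
0.005 0.0056 -0.4
0.015 0.0156 -0.3
0.025 0.0256 -0.2
0.035 0.0356 0.0
0.045 0.0456 -0.2
0.055 0.0542 3.5
0.065 0.0641 3.4
0.0665 0.0654 5.4
0.068 0.0669 5.9
0.0695 0.0683 5.8
0.071 0.0698 4.6
0.0725 0.0712 6.1
0.074 0.0727 6.3
0.0755 0.0742 5.6
0.077 0.0756 6.2
0.0785 0.0771 5.9
0.08 0.0786 6.6
0.0815 0.08 6.4
0.083 0.0815 7.0
0.0845 0.083 7.2
0.086 0.0843 7.1
0.0875 0.0857 8.0
0.089 0.0872 7.8
0.0905 0.0873 12.9
0.092 0.0873 18.5
stop 18.121379378219988 0.0872835604659692
[-0.59052685  0.38066154 -1.10816495]
26.4833
panel ((576.4559936523438, 52.880741119384766), (178.48037719726562, 15.37257194519043), 86.06200408935547)
```

View pics/shut.png

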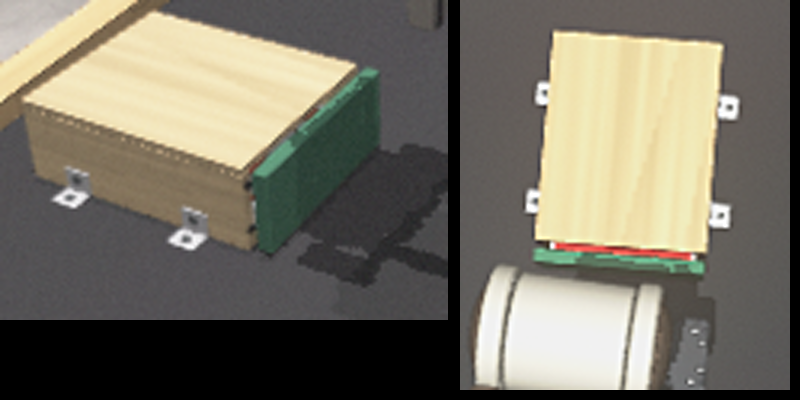

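The picture shows the tray shut with a small gap behind the green panel. The panel was pressed 87.2 mm to a firm stop at 18 N and came back about 5.5 mm to hold at 81.8 mm of travel, so it is latched. The push force was smooth, so the nut did not strike the cabinet. The arm is clear.

```bash
python3 - <<'E'
from workcell import bot
print(bot.current_contact_force()); print(bot.job_done())
E
```

```text
[-0.67502119  0.34069065 -0.59155686]
the job is handed in; nothing more can be done
None
```

I set the steel nut fully down in the empty pocket and pushed the tray in until the latch caught. It stayed latched after I let go, and I handed the job in; the closed tray hides the nut, so I judge it still standing from the smooth push force and the picture taken before closing.

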